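# Line up the cake tins on the filling fence

## Robot

A 6-joint arm with a two-finger parallel gripper is mounted at the origin on the work surface. World frame = base frame: x ahead of the robot, y to its left, z up, the work surface at z = 0. Lengths are in m, angles in degrees, forces in N, time in s.
With the tool pointing down it reaches from about 0.375 to 0.75 m from the base axis. Payload 9 kg.
Tool frame: the origin (TCP) lies where the fingers leave the gripper's body, on its centre line; the fingertips stand 73 mm ahead of it and the grasp point (between the pads) lies 54 mm ahead of it (robot.tip_reach is the distance from the TCP to the fingertips, in m); z points along the fingers, y is the line along which they close (so a half turn about z gives the same grasp; the last joint's range is limited). The gripper opens to 85 mm and grips with 20 to 120 N. Pads are 22 mm wide; open, the fingers measure 114 mm over their backs; the gripper's body (76 mm by 85 mm) begins 54 mm behind the grasp point. The pads swing forward as they close: fully open they stand 13 mm farther back than shut.
Start: joints at [-88.505, 5.964, 5.575, 89.605, 0, 77.527], TCP at [0.145, -0.582, 0.304] pointing down, gripper open.
Joint ranges: [-171.21, 171.21], [-48.23, 106.86], [-62.78, 66.21], [-105.2, 120.99], [-86.42, 89.51], [-180, 180]. Speed limits (degrees/s): [127.2, 127.2, 147.25, 180, 180, 180].

## Interface

Orientations are given as [roll, pitch, yaw] about the fixed x, y, z axes, in that order (R = Rz(yaw) Ry(pitch) Rx(roll)).
In Python, from plant import robot gives the robot as it stands. Calls block until the motion is done:
- robot.move_pose(position, orientation): joint-space move of the TCP to a pose.
- robot.line_to(position, vel=0.15, rotation=None, guard=None): straight line of the TCP; rotation=None keeps the orientation; vel is the mean speed in m/s. With guard (N) it stops when the force on the tool has changed by that much, and returns True; else False.
- robot.goto_joints(angles): joint-space move.
- robot.set_gripper(opening): finger opening in m; the grip force is fixed at half the most; returns when the fingers have stopped.
- robot.pause(seconds).
- robot.ik(position, orientation): joint angles nearest the present ones, or None.
- robot.observe(): the state.
- robot.grab_frame(name): name is "side" or "top" or "wrist"; returns the picture (420x560x3 uint8, blue, green, red); there is no depth.
- robot.get_calibration(name): a dict with "vertical_fov" (degrees; the focal length in pixels is half the picture's height over the tangent of half this angle, whatever the lens; pixels are square), "cx", "cy" (the principal point, pixels), "rvec" (rotation vector, rad) and "tvec" (3), from world to camera coordinates, as OpenCV has them. Camera axes: x right, y down, z forward; pixel columns grow to the right and rows downward; lengths in m; the calibration is good to about 2 mm. The wrist camera is an equidistant fisheye: a pixel r from the principal point sees the ray r / f radians off the axis. A picture is of the moment at which its call begins: read the wrist's pose just before it. get_calibration takes no time and is no camera call; for the wrist camera it gives the pose at the moment of the call.
A pose or a line that the arm cannot do raises robot.IKError and nothing moves.
- robot.job_done(): hands the job in; it is judged then, once.
The state is a dict: "time": time; "q": joint angles; "qvel": joint speeds; "joint_torque": joint torques, N m; "tool_pos": TCP position; "tcp_rot": TCP orientation; "ft_force": force on the tool from outside, world axes, zero at the start; "torque": the same for the moment, N m; "gripper_width": finger opening in m; "gripper_force": force on a finger pad.
Only numpy, scipy, OpenCV 4.12 (cv2) and the standard library are available. Lean on these libraries where they do the work, as an engineer would, in place of code of your own. Each camera call takes 0.05 s, during which the arm holds its last target. There are 200 camera calls.

## Task

Take the stray oblong low tin out of the row and leave it in the grey tub. Then, with the levelling board held by its handle and never with the gripper's fingers on the square tins, push the four square tins as one row gently up to the fence bar until every one is firmly pressed flush between board and bar, and finally draw the board back and leave it lying flat on the table, clear in front of the straight row. Leave the nozzle, the cutter, the spice jar and the amber bottle beside the row where they are.

Things in the scene. Friction and masses are not known exactly. Their poses are not given: they have to be found in the camera images.
- fence: Fixed aluminium fence frame beyond the row; origin on the table mid-frame, x away from the row (push direction), y along the row. Two side rails (inner faces y = -207, +207 mm; 12 mm high; x -18 to +95 mm) hold a bar across: 408 mm long, 5 to 35 mm above the table, flat front face towards -x. The face is clamped anywhere from x = -20 to +20 mm, NOT reported: find it by touch or sight.
- bar_nominal (a point): Middle of the bar's front face, 20 mm up, if it were clamped at x = 0 of the fence frame (a fixed mark; it does not follow the bar). The clamp holds, but the bar sits on rubber buffers: it gives about 1 mm per 2.5 N (12 mm at most), swivels slightly to lie flat against the row, and springs back when let go.
- oblong_mid (a point): The one odd tin: oblong and low, 36 mm (its x) by 58 mm (its y) outside, 30 mm high, open on top, walls 3 mm, 60 g. Point at its centre, half-way up (15 mm above its underside); z up.
- oblong: The same oblong tin; origin at the centre of its underside.
- board_grip (a point): Centre of the board's handle: an upright wooden rib on its middle line, 16 mm thick (x), 140 mm long (y), 5 to 41 mm above the board's underside; the point is 23 mm above the underside. x across the board, y along it.
- board: Loose levelling board lying flat: aluminium plate 80 mm (x) by 380 mm (y) by 5 mm, 0.4 kg; origin at the centre of its underside; straight long edges at x = -40 and +40 mm. At the start it lies left or right of the row, its length pointing away from the robot.
- tub: Fixed grey open tub for strays, 150 mm (x) by 120 mm (y) by 45 mm high, walls and floor 4 mm. Origin at the centre of its underside. It stands on the opposite side of the row from the board.
- tin_a: Square cake tin, 50 by 50 mm outside, 45 mm high, open on top, 70 to 130 g. Origin at the centre of its underside, x and y square to its sides, z up. At the start x points within 0.2 rad of the fence's x axis.
- tin_b: Square cake tin, 50 by 50 mm outside, 45 mm high, open on top, 70 to 130 g. Origin at the centre of its underside, x and y square to its sides, z up. At the start x points within 0.2 rad of the fence's x axis.
- tin_c: Square cake tin, 50 by 50 mm outside, 45 mm high, open on top, 70 to 130 g. Origin at the centre of its underside, x and y square to its sides, z up. At the start x points within 0.2 rad of the fence's x axis.
- tin_d: Square cake tin, 50 by 50 mm outside, 45 mm high, open on top, 70 to 130 g. Origin at the centre of its underside, x and y square to its sides, z up. At the start x points within 0.2 rad of the fence's x axis.
- nozzle: Bystander, leave alone: steel piping nozzle, cone 38 mm across, 50 mm high. Origin at its underside or on its axis.
- cutter: Bystander, leave alone: steel pastry cutter, disc 40 mm across, 35 mm high. Origin at its underside or on its axis.
- spice: Bystander, leave alone: small jar, 48 mm across, 75 mm high. Origin at its underside or on its axis.
- extract: Bystander, leave alone: small amber bottle, 40 mm across, 100 mm high. Origin at its underside or on its axis.
Things that resemble listed ones, but are neither listed nor needed, are in the scene too. What is shaped like the tin_c but red is not meant.

How it is judged:
By the outcome, as a careful person would: the job done as asked, in the order asked, and still so for the second after the job is handed in, with the robot touching nothing.
It also fails if it takes over 72 s, if anything falls off the work surface, if the arm or the gripper's body presses on something with over 40 N, if the wrist force passes 120 N, or if a joint passes its speed limit or range.

## Working session

There is one attempt and no reset: what is moved stays moved. The work goes in short steps, each a Python script; the robot and the scene stay as the last script left them, time stands still between calls to the robot, and variables do not carry over. Pictures are saved under pics/ and viewed, at most 10 in all, crops included, and the job is handed in when it is done.

```bash
mkdir -p pics; ls; python3 - <<'E'
from plant import robot
import cv2,numpy as np
for n in("top","side"):
    cv2.imwrite(f"pics/{n}0.png",robot.grab_frame(n)); c=robot.get_calibration(n)
    R=cv2.Rodrigues(np.array(c["rvec"],float))[0]; print(n,c["vertical_fov"],c["cx"],c["cy"],-R.T@np.array(c["tvec"]).ravel(),R[2])
print(robot.observe()["time"],robot.observe()["tcp_rot"])
E
```

```text
pics
top 51.38502277734837 278.0231485041325 207.89907151147352 [0.37863955 0.0264501  1.08251754] [ 0.1279458   0.02080021 -0.99156302]
side 50.8918619897725 274.9746345407075 207.10829656968608 [ 0.43809722 -0.90386915  0.87113764] [ 0.06771928  0.74571083 -0.66281933]
0.1 [-1.79934723e+02 -1.52544202e-02  1.39668528e+01]
```

View pics/top0.png

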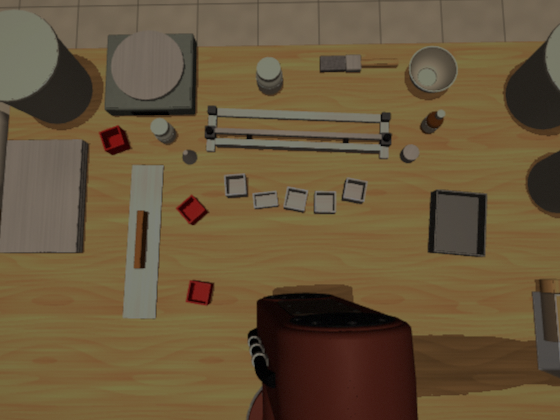

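View pics/side0.png

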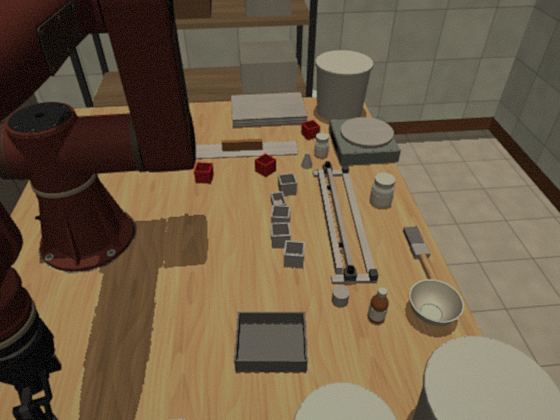

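The top view shows four grey square tins at about (236,185), (296,200), (325,203) and (354,190). The oblong tin is at (266,200), the board at (145,240) with its rib at (140,240), the tub at (458,222) and the fence at rows 107-155. Three red square decoys sit at (115,139), (193,210) and (200,292). The only things that could pass for the oblong are the square grey tins and the red ones. I'll check it in a close crop.

```bash
python3 - <<'E'
import cv2
a=cv2.imread("pics/top0.png")[95:225,180:420]; cv2.imwrite("pics/c1.png",cv2.resize(a,None,fx=3.3,fy=3.3,interpolation=cv2.INTER_CUBIC))
a=cv2.imread("pics/side0.png")[150:290,250:400]; cv2.imwrite("pics/c2.png",cv2.resize(a,None,fx=4,fy=4,interpolation=cv2.INTER_CUBIC))
E
```

```text
(no output)
```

View pics/c1.png

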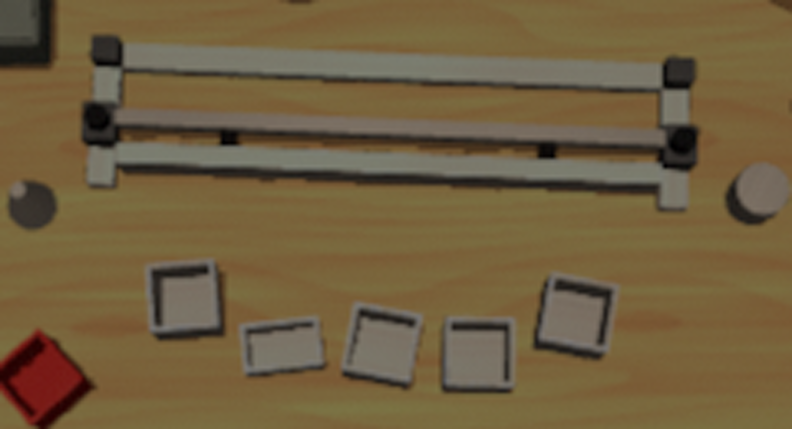

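View pics/c2.png

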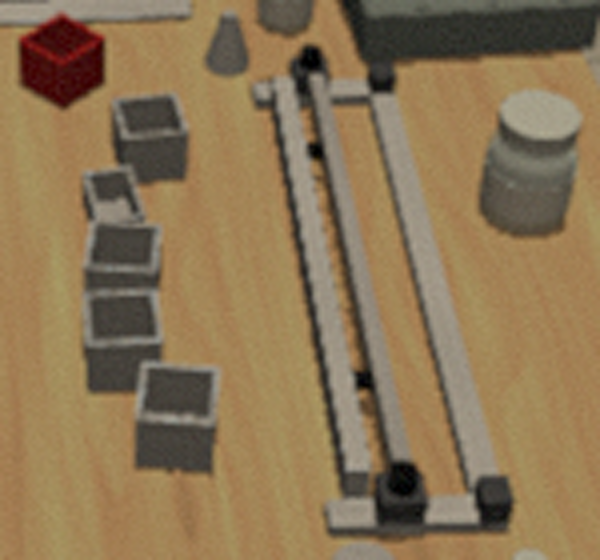

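The crops confirm it: the oblong tin is at full-frame (265,200), lower and longer than its four 50 mm neighbours. The front beam of the fence, on rubber buffers, is the bar. Behind it are the dark carrier beam and the rear beam. Next I measure from contours.

```bash
cat > h.py <<'E'
import cv2,numpy as np
from plant import robot
def cast(name,px,z):
    c=robot.get_calibration(name); R=cv2.Rodrigues(np.array(c["rvec"],float))[0]; t=np.array(c["tvec"],float).ravel()
    f=210/np.tan(np.radians(c["vertical_fov"]/2)); px=np.atleast_2d(np.array(px,float))
    d=np.c_[(px-[c["cx"],c["cy"]])/f,np.ones(len(px))]@R; o=-R.T@t
    return (o+d*((z-o[2])/d[:,2])[:,None])[:,:2]
def rect(mask,seed,z,name="top",off=(0,0)):
    n,l,s,ce=cv2.connectedComponentsWithStats(mask)
    d=np.hypot(*(ce-np.array(seed)).T); d[0]=1e9; d[s[:,4]<40]=1e9; k=d.argmin()
    p=np.argwhere(l==k)[:,::-1].astype(float)
    p=np.concatenate([p+[a,b] for a in(-.5,.5) for b in(-.5,.5)])
    w=cast(name,p,z)
    (c,(a,b),th)=cv2.minAreaRect((w*1000).astype(np.float32))
    while th>45: th-=90;a,b=b,a
    while th<-45: th+=90;a,b=b,a
    return np.array(c)/1000,(round(a,1),round(b,1)),round(th,2),s[k,4]   # a along ~x, b along ~y, th yaw deg
E
python3 - <<'E'
from h import *
a=cv2.imread("pics/top0.png"); h=cv2.cvtColor(a,cv2.COLOR_BGR2HSV)
g=((h[...,1]<70)&(h[...,2]>75)).astype(np.uint8)
for n,s,z in [("tl",(236,185),.045),("obl",(266,200),.03),("t2",(296,200),.045),("t3",(325,203),.045),("t4",(354,190),.045),("board",(145,240),.005)]: print(n,*rect(g,s,z))
d=((h[...,1]<100)&(h[...,2]<110)).astype(np.uint8)
print("tub",*rect(d,(458,222),.045)); r=((h[...,0]<14)&(h[...,1]>130)).astype(np.uint8)
print("rib",*rect(r,(140,240),.041))
print("sat tin/wood/tub",h[185,236],h[215,260],h[222,458],h[195,458],h[222,433],h[240,141])
f=lambda u:[180+(u[0]+.5)/3.3-.5,95+(u[1]+.5)/3.3-.5]
print("rails front z12",cast("top",[f((101,183)),f((673,206))],.012))
print("bar top front edge z35",cast("top",[f((118,164)),f((387,177)),f((655,188))],.035))
print("nozzle,cutter",cast("top",[f((32,205))],.02),cast("top",[f((762,188))],.035))
E
```

```text
tl [0.57140857 0.15266795] (54.5, 54.5) 4.3 368
obl [0.53657617 0.08068611] (40.3, 62.4) 5.97 344
t2 [0.53574481 0.00663396] (55.1, 53.8) -10.62 411
t3 [ 0.52738159 -0.06331871] (53.3, 52.8) -0.85 414
t4 [ 0.55651654 -0.13680028] (54.8, 54.1) -11.46 373
board [0.44040219 0.38449243] (382.8, 83.4) -1.31 4300
tub [ 0.47557611 -0.37646915] (154.2, 135.2) -5.64 3584
rib [0.44066608 0.37913831] (136.9, 25.6) -0.91 448
sat tin/wood/tub [ 17  48 123] [ 19 130 122] [17 46 77] [15 44 46] [10 38 20] [ 13 187  71]
rails front z12 [[ 0.66515853  0.21938593]
 [ 0.64283976 -0.21541157]]
bar top front edge z35 [[ 0.67348826  0.20267221]
 [ 0.66139766  0.00122362]
 [ 0.65096324 -0.19740916]]
nozzle,cutter [[0.64643083 0.2702231 ]] [[ 0.65016016 -0.27629425]]
```

```bash
python3 - <<'E'
from h import *
o=lambda:robot.observe()
P=[.5366,.0807]; R=[180,0,95.97]
robot.move_pose([*P,.17],R); print(o()["time"])
robot.line_to([*P,.078],vel=.15,guard=15)
robot.set_gripper(.0); s=o(); print(s["time"],s["gripper_width"],s["gripper_force"],s["tool_pos"])
robot.line_to([*P,.18],vel=.2)
T=[.4756,-.3765]; R2=[180,0,87]
robot.move_pose([*T,.18],R2); print(o()["time"],o()["gripper_width"])
print(robot.line_to([*T,.084],vel=.2,guard=8),o()["tool_pos"])
robot.set_gripper(.055)
robot.line_to([*T,.2],vel=.3)
B=[.4405,.384]
robot.move_pose([*B,.25],[180,0,178.8]); s=o(); print(s["time"],s["q"],s["ft_force"])
robot.set_gripper(.085)
cv2.imwrite("pics/top1.png",robot.grab_frame("top")); cv2.imwrite("pics/w1.png",robot.grab_frame("wrist"))
cv2.imwrite("pics/m1.png",np.hstack([cv2.imread("pics/top1.png")[100:330,80:520],cv2.resize(cv2.imread("pics/w1.png"),None,fx=.6,fy=.6)[:230]]))
E
```

```text
2.8583
4.1417 0.03519925454566222 61.28946661949158 [0.53711165 0.08068865 0.07871554]
6.4917 0.03479007956699812
True [ 0.47490123 -0.37421264  0.08152456]
10.575 [ 2.81914251e+01  3.00582336e+00 -3.13430557e+00  8.38676049e+01
 -7.56776625e-03  2.94691173e+01] [ 0.85002437  0.4924349  -0.19907617]
```

View pics/m1.png

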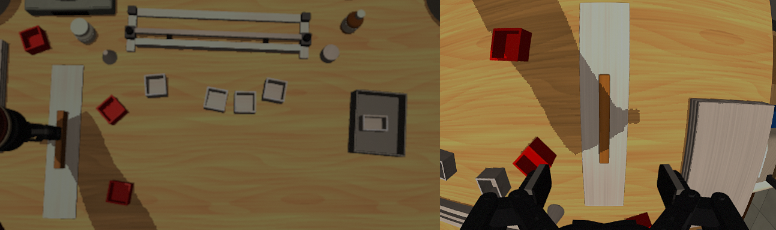

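The oblong tin lies in the tub at (373,123) in the mosaic. The square tins are untouched, and the rib is centred between the open fingers in the wrist view. Next I take the board and set it in front of the row.

```bash
cat >> h.py <<'E'
phi=np.radians(-3.05); ex=np.array([np.cos(phi),np.sin(phi)]); ey=np.array([-ex[1],ex[0]]); F0=np.array([.672,.002])
fw=lambda x,y: list(F0+x*ex+y*ey)
tf=lambda p: (lambda d:(d@ex,d@ey))(np.array(p[:2])-F0)
E
python3 - <<'E'
from h import *
o=lambda:robot.observe()
B=[.4405,.384]
print(robot.line_to([*B,.082],vel=.15,guard=15))
robot.set_gripper(0); s=o(); print(s["time"],s["gripper_width"],s["tool_pos"])
robot.line_to([*B,.2],vel=.15)
s=o(); print("lifted",s["ft_force"],s["torque"],s["gripper_width"])
robot.move_pose([*fw(-.228,0),.2],[180,0,86.95]); print(o()["time"],o()["q"])
print(robot.line_to([*fw(-.228,0),.0835],vel=.12,guard=8)); robot.pause(.3)
s=o(); print(s["time"],s["tool_pos"],s["tcp_rot"],s["ft_force"],s["torque"],s["gripper_width"])
cv2.imwrite("pics/top2.png",robot.grab_frame("top")); cv2.imwrite("pics/side2.png",robot.grab_frame("side"))
cv2.imwrite("pics/m2.png",np.hstack([cv2.resize(cv2.imread("pics/top2.png")[100:300,180:420],None,fx=1.7,fy=1.7),cv2.resize(cv2.imread("pics/side2.png")[110:310,180:400],None,fx=1.7,fy=1.7)]))
E
```

```text
False
12.9833 0.015125522400439555 [0.44064361 0.38408948 0.08226427]
lifted [ 0.43205365 -0.49154748 -4.46922457] [-0.02638192 -0.04140931 -0.02304289] 0.014922651898346465
15.3 [-1.50555921e+01 -2.18636229e+01 -3.07184330e+01  8.11450619e+01
  1.73258620e-02  7.78820756e+01]
True
16.5667 [0.4431854  0.0146209  0.08220206] [-1.79848065e+02 -3.63460286e-02  8.69757132e+01] [0.11018895 0.51881109 6.03943357] [-0.04192647 -0.24876095 -0.01906002] 0.015469247477094375
```

View pics/m2.png

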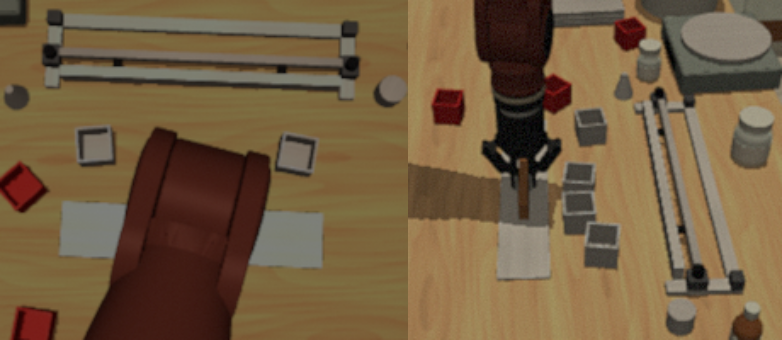

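The board is in front of the row, spanning columns 62-322 of the mosaic against 76-315 for the tins, so it covers the row. I'll check its yaw against the bar with edge fits.

```bash
python3 - <<'E'
from h import *
a=cv2.imread("pics/top2.png"); h=cv2.cvtColor(a,cv2.COLOR_BGR2HSV)
g=cv2.morphologyEx(((h[...,1]<75)&(h[...,2]>75)).astype(np.uint8),cv2.MORPH_OPEN,np.ones((2,2)))
def edge(cols,r0,r1,z,top):
    p=[]
    for c in cols:
        r=np.flatnonzero(g[r0:r1,c])
        if len(r): p.append((c,r0+(r[0]-.5 if top else r[-1]+.5)))
    w=cast("top",p,z); w=w[abs(w[:,0]-np.median(w[:,0]))<.02]
    k=np.polyfit(w[:,1],w[:,0],1); rr=w[:,0]-np.polyval(k,w[:,1]); m=abs(rr)<.0025; k=np.polyfit(w[m,1],w[m,0],1)
    return -np.degrees(np.arctan(k[0])),k[1],m.sum(),len(m)
C=list(range(219,247))+list(range(338,368))
print("board front",edge(C,208,245,.005,True)); print("board back",edge(C,212,265,.005,False))
print("bar front",edge(range(222,378),138,156,.035,False)); print("bar back",edge(range(222,378),138,156,.035,True))
E
```

```text
board front (np.float64(-3.0836381544630367), np.float64(0.481113864885341), np.int64(58), 58)
board back (np.float64(-3.0684681907102735), np.float64(0.40004801891247793), np.int64(58), 58)
bar front (np.float64(-2.995443867098723), np.float64(0.6613227118530818), np.int64(156), 156)
bar back (np.float64(-2.068238620054435), np.float64(0.6794934021832941), np.int64(29), 156)
```

The board and bar are parallel within 0.1°, and contact should come after about 130 mm. Now the push.

```bash
python3 - <<'E'
from h import *
def rep(m):
    s=robot.observe(); f=s["ft_force"]; print(m,round(s["time"],2),"fx,fy",np.round(tf(s["tool_pos"]),4),"z",round(s["tool_pos"][2],4),"F",np.round(f,1),"M",np.round(s["torque"],2),round(s["tcp_rot"][2],2))
z=.083
robot.line_to([*fw(-.228,0),z],vel=.05); rep("up")
print(robot.line_to([*fw(-.115,0),z],vel=.04,guard=15)); rep("near")
for x in (-.105,-.100,-.097,-.094,-.091,-.088,-.085):
    robot.line_to([*fw(x,0),z],vel=.012,guard=15); robot.pause(.1); rep(x)
    s=robot.observe()
    if abs(s["ft_force"][0])>11: break
cv2.imwrite("pics/top3.png",robot.grab_frame("top")); cv2.imwrite("pics/side3.png",robot.grab_frame("side"))
cv2.imwrite("pics/m3.png",np.hstack([cv2.resize(cv2.imread("pics/top3.png")[100:290,180:420],None,fx=1.7,fy=1.7),cv2.resize(cv2.imread("pics/side3.png")[120:310,210:430],None,fx=1.7,fy=1.7)]))
E
```

```text
up 16.92 fx,fy [-0.228  0.   ] z 0.083 F [-0.4 -0.5 -4.7] M [-0.01  0.02 -0.  ] 86.97
False
near 19.89 fx,fy [-0.115  0.   ] z 0.083 F [-1.9  0.1 -5. ] M [0.05 0.37 0.  ] 86.96
-0.105 20.98 fx,fy [-0.1049  0.    ] z 0.083 F [ 0.1  1.2 -4.6] M [ 0.02  0.07 -0.01] 86.96
-0.1 21.64 fx,fy [-0.0998 -0.    ] z 0.0831 F [ 0.1  0.6 -4.7] M [ 0.03 -0.02 -0.04] 86.96
-0.097 22.14 fx,fy [-0.0973  0.    ] z 0.0829 F [-4.2 -0.1 -1.9] M [ 0.01  0.91 -0.07] 86.96
-0.094 22.64 fx,fy [-0.0951  0.0001] z 0.0827 F [-8.5  0.4  1.7] M [-0.    1.93 -0.04] 86.96
-0.091 23.14 fx,fy [-0.0932  0.0002] z 0.0827 F [-16.9   0.8   7.5] M [ 0.01  3.35 -0.08] 86.96
```

View pics/m3.png

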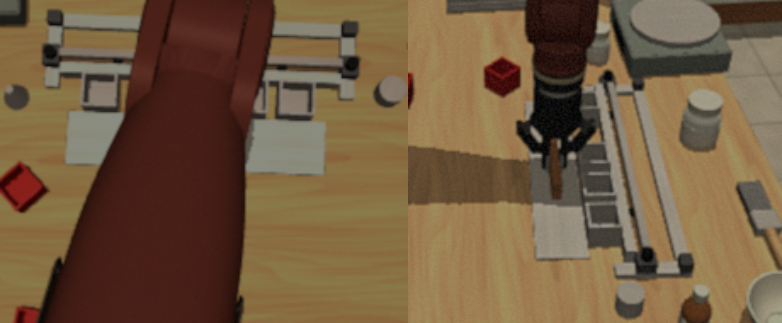

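All four tins sit between board and bar. The two outer ones, at (101,92) and (295,98) in the mosaic, look square to the bar, the force is 17 N and the twist about z is near zero. I'll press slightly firmer, hold, draw back slowly and put the board down.

```bash
python3 - <<'E'
from h import *
def rep(m):
    s=robot.observe(); f=s["ft_force"]; print(m,round(s["time"],2),"fx,fy",np.round(tf(s["tool_pos"]),4),"z",round(s["tool_pos"][2],4),"F",np.round(f,1),"M",np.round(s["torque"],2),round(s["gripper_width"],4))
z=.083
robot.line_to([*fw(-.0900,0),z],vel=.008,guard=10); robot.pause(.6); rep("hold")
robot.line_to([*fw(-.112,0),z],vel=.012); rep("back")
robot.line_to([*fw(-.165,0),z],vel=.05); rep("clear")
robot.line_to([*fw(-.165,0),.0815],vel=.02,guard=4); rep("down")
robot.set_gripper(.045); rep("open")
robot.line_to([*fw(-.165,0),.2],vel=.15)
robot.move_pose([.2,-.45,.35],[180,0,40]); rep("away")
cv2.imwrite("pics/top4.png",robot.grab_frame("top")); cv2.imwrite("pics/side4.png",robot.grab_frame("side"))
cv2.imwrite("pics/m4.png",np.hstack([cv2.resize(cv2.imread("pics/top4.png")[100:290,180:420],None,fx=1.7,fy=1.7),cv2.resize(cv2.imread("pics/side4.png")[120:310,210:430],None,fx=1.7,fy=1.7)]))
E
```

```text
hold 24.12 fx,fy [-0.0927  0.0002] z 0.0827 F [-20.    0.1  10.8] M [ 0.04  3.93 -0.07] 0.0152
back 26.1 fx,fy [-0.1119  0.    ] z 0.083 F [ 0.5 -1.7 -3.3] M [-0.05  0.03 -0.05] 0.0154
clear 27.31 fx,fy [-1.647e-01 -1.000e-04] z 0.0831 F [-0.3  0.2 -4. ] M [-0.01  0.01 -0.02] 0.015
down 27.56 fx,fy [-1.645e-01 -1.000e-04] z 0.0823 F [-3.6  0.7  5.8] M [ 0.07  0.43 -0.04] 0.0157
open 27.95 fx,fy [-0.1649 -0.    ] z 0.0815 F [-0.1  0.2  0.3] M [-0.01  0.02 -0.03] 0.0449
away 30.95 fx,fy [-0.4467 -0.4761] z 0.3497 F [0.7 0.5 0.3] M [ 0.01 -0.08 -0.05] 0.045
```

View pics/m4.png

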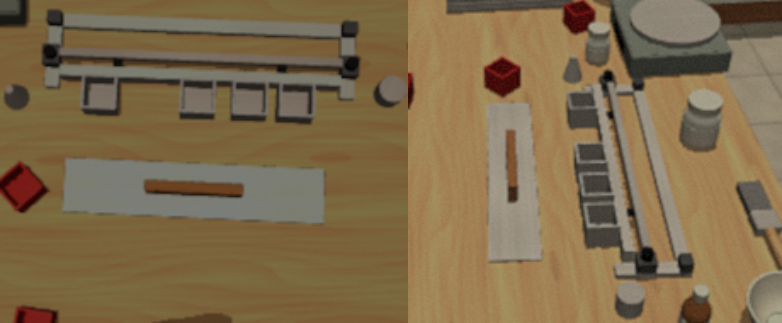

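All four tins stand in a row against the bar at mosaic row ~97, with the board lying flat and clear in front. A quick numeric check of straightness first.

```bash
python3 - <<'E'
from h import *
a=cv2.imread("pics/top4.png"); h=cv2.cvtColor(a,cv2.COLOR_BGR2HSV)
g=((h[...,1]<75)&(h[...,2]>75)).astype(np.uint8)
for c0 in (239,296,326,353):
    p=[]
    for c in range(c0-7,c0+8):
        r=np.flatnonzero(g[150:185,c]); 
        p.append((c,150+r[-1]+.5))
    w=cast("top",p,.045); k=np.polyfit(w[:,1],w[:,0],1)
    d=np.array([tf(q) for q in w]); print(c0,"front fence x mm",round(np.median(d[:,0])*1000,1),"yaw",round(-np.degrees(np.arctan(k[0])),1))
m=a[...,2].astype(int)-a[...,1]; 
b=((h[...,1]<75)&(h[...,2]>75)).astype(np.uint8); print(rect(b,(293,212),.005))
E
```

```text
239 front fence x mm -57.6 yaw -4.3
296 front fence x mm -58.1 yaw -5.8
326 front fence x mm -57.9 yaw -0.5
353 front fence x mm -57.5 yaw -0.5
(array([0.50817566, 0.01130412]), (83.6, 383.6), -3.03, np.int32(4513))
```

```bash
python3 -c "
from plant import robot
print(robot.job_done())"
```

```text
the job is handed in; nothing more can be done
None
```

The job is handed in after about 31 s of the 72 s allowed: the oblong tin is in the tub, the four square tins were pressed against the bar at about 20 N and stand in line to within about 0.6 mm, and the board lies flat in front, clear of them.

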